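# Find the dosing drive with the worn coupling and park it in the repair bay

## Robot

A 7-joint arm with a two-finger parallel gripper is mounted at the origin on the work surface. World frame = base frame: x ahead of the robot, y to its left, z up, the work surface at z = 0. Lengths are in mm, angles in rad, forces in N, time in s.
With the tool pointing down it reaches from about 425 to 825 mm from the base axis. Payload 3.6 kg.
Tool frame: the origin (TCP) lies between the finger pads; the fingertips stand 19 mm ahead of it and the grasp point (between the pads) is the TCP; z points along the fingers, y is the direction in which the jaws open and shut (so a half turn about z gives the same grasp; the last joint's range is limited). The gripper opens to 93 mm and grips with 3 to 60 N. Pads are 15 mm wide; open, the fingers measure 128 mm over their backs; the gripper's body (75 mm by 188 mm) begins 65 mm behind the grasp point.
Start: joints at [1.127, 0.615, -0.013, 1.423, 0.008, 1.103, -0.04], TCP at [263.151, -594.319, 237.64] pointing down, gripper open.
Joint ranges: [-3.12, 3.12], [-0.3, 2.06], [-1.34, 1.32], [0.26, 2.42], [-1.36, 4.5], [0.01, 1.98], [-2.84, 2.84]. Speed limits (rad/s): [2.79, 2.79, 3.14, 3.14, 3.14, 3.14, 3.14].

## Interface

Orientations are given as a 3x3 rotation matrix whose columns are the frame's x, y, z axes.
In Python, from bench import ctrl gives the robot as it stands.
- The arm moves only by the tool drive_tool, never from a script. Its arguments are lists of equal length, an entry for each row: "delta_rot": the turn, a rotation vector about the tool's x, y, z in units of 2 rad (1.0 is 2 rad), a list of three; "delta_pos": the shift along the tool's x, y, z in units of 30 cm (1.0 is 30 cm), a list of three; "fingers": the closure, from 0 (fully open) to 1 (shut). In form: {"delta_rot": [[rx, ry, rz], ...], "delta_pos": [[tx, ty, tz], ...], "fingers": [fingers, ...]}. A call has 1 to 12 rows; each row is the pose to reach, as a shift and turn from the pose measured when the call began, along the tool's axes at that moment; what a row does not reach only later rows make up. A row lasts 1/12 s, in which the tool goes at most 41.7 mm and 7.16 degrees, less where a joint would pass 70% of its speed; a pose out of reach is approached as far as the arm can. A call with a number of a shift or a turn outside -1 to 1 is refused whole. A call with a gripper value outside its range is refused whole. The fingers move at their own pace and stop on an object; "squeeze" is the grip in N (left out, the last holds). Time passes only in rows, so rows that repeat a pose let the fingers close. It gives the time, the measured TCP pose, the force and the opening at its end, in the units of the state.
- ctrl.read_state(): the state, without advancing time (a new reading comes with each control period).
- ctrl.camera(name): name is "scene" or "top"; returns the picture (480x640x3 uint8, blue, green, red); there is no depth.
- ctrl.camera_model(name): a dict with "K" (3x3 intrinsics, pixels), "dist" ([k1, k2, p1, p2, k3] as OpenCV has them; the pictures are not rectified), "extrinsics" (4x4, takes a point from world to camera coordinates). Camera axes: x right, y down, z forward; pixel columns grow to the right and rows downward; lengths in mm; the calibration is good to about 2 mm. A picture is of the moment at which its call begins. camera_model takes no time and is no camera call.
- ctrl.close_job(): hands the job in, once; it reports no verdict.
The state is a dict: "t": time; "joint_pos": joint angles; "qvel": joint speeds; "tau": joint torques, N m; "eef_pos": TCP position; "ee_rot": TCP orientation; "contact_force": force on the tool from outside, world axes, zero at the start; "wrist_torque": the same for the moment, N m; "width": opening from 0.0 (shut) to 1.0 (fully open).
Only numpy, scipy, OpenCV 4.12 (cv2) and the standard library are available. Lean on these libraries where they do the work, as an engineer would, in place of code of your own. Each camera call takes 0.05 s, during which the arm holds its last target. There are 200 camera calls.

## Task

One of the three dosing drives in the white station has a worn carriage coupling. Rock the black carriages, out towards the blue end and back towards the motor, without forcing the screw, feeling how far each goes freely before the screw resists, until you have found the loose one; rock that one fully out and back, then draw it out again and leave it so, for the fitter to see the gap. Lift that drive out by its middle, put it down and let it go on the red plate in front of the clear shelf, blue end towards the shelf; then take it again by its motor and slide it under the shelf until it is fully home against the stop, its carriage still drawn out and the other drives, the bottles and the beaker left where they are.

Things in the scene. Friction and masses are not known exactly. Their poses are not given: they have to be found in the camera images.
- drive_a: one of three look-alike loose dosing drives, 0.9 kg, 180 mm long (x), any of which may be the worn one. Dark motor 42x42x42 mm at x -90 to -48; then an open aluminium channel 40 mm wide, 40 high, with a screw, to the blue front end block at x +90. Balances near x -10. Origin: centre of underside; x from motor to front, z up. a, b, c stand in the station's bays at y -95, 0, 95 mm
- grip_a (a point): centre of the top face of the black carriage of drive_a, a block 26 mm long (drive's x) and 30 wide standing up from the channel; this top is 82 mm above the drive's underside, 42 mm above the channel walls, and about 52 mm ahead of the drive's origin
- carriage_a (a joint): drive_a: how far its carriage stands out within the free play of its coupling, m, growing along the drive's x (to the blue end); 0 = back against the motor-side end of the play, near where it starts. Slides with about 1 N and stays put. A sound drive lets it go under 2 mm, the worn one about 7 mm (plus the 1.5 mm the drive itself can shift in its bay)
- nut_a (a joint): drive_a: its screw nut, m along the drive's x, 0 at the start. It resists with about 14 N at either end of the carriage's play and should stay where it is
- drive_b: one of three look-alike loose dosing drives, 0.9 kg, 180 mm long (x), any of which may be the worn one. Dark motor 42x42x42 mm at x -90 to -48; then an open aluminium channel 40 mm wide, 40 high, with a screw, to the blue front end block at x +90. Balances near x -10. Origin: centre of underside; x from motor to front, z up. a, b, c stand in the station's bays at y -95, 0, 95 mm
- grip_b (a point): centre of the top face of the black carriage of drive_b, a block 26 mm long (drive's x) and 30 wide standing up from the channel; this top is 82 mm above the drive's underside, 42 mm above the channel walls, and about 52 mm ahead of the drive's origin
- carriage_b (a joint): drive_b: how far its carriage stands out within the free play of its coupling, m, growing along the drive's x (to the blue end); 0 = back against the motor-side end of the play, near where it starts. Slides with about 1 N and stays put. A sound drive lets it go under 2 mm, the worn one about 7 mm (plus the 1.5 mm the drive itself can shift in its bay)
- nut_b (a joint): drive_b: its screw nut, m along the drive's x, 0 at the start. It resists with about 14 N at either end of the carriage's play and should stay where it is
- drive_c: one of three look-alike loose dosing drives, 0.9 kg, 180 mm long (x), any of which may be the worn one. Dark motor 42x42x42 mm at x -90 to -48; then an open aluminium channel 40 mm wide, 40 high, with a screw, to the blue front end block at x +90. Balances near x -10. Origin: centre of underside; x from motor to front, z up. a, b, c stand in the station's bays at y -95, 0, 95 mm
- grip_c (a point): centre of the top face of the black carriage of drive_c, a block 26 mm long (drive's x) and 30 wide standing up from the channel; this top is 82 mm above the drive's underside, 42 mm above the channel walls, and about 52 mm ahead of the drive's origin
- carriage_c (a joint): drive_c: how far its carriage stands out within the free play of its coupling, m, growing along the drive's x (to the blue end); 0 = back against the motor-side end of the play, near where it starts. Slides with about 1 N and stays put. A sound drive lets it go under 2 mm, the worn one about 7 mm (plus the 1.5 mm the drive itself can shift in its bay)
- nut_c (a joint): drive_c: its screw nut, m along the drive's x, 0 at the start. It resists with about 14 N at either end of the carriage's play and should stay where it is
- station: fixed white base, 236 mm (x) x 300 (y), top 8 mm high; origin: centre of underside. Three bays at y -95, 0, 95 mm. Drives stand on top along its x, motor at -x, with 1.5 mm end play between stops 14 mm high and side cleats 10 mm high (65 to 79 mm either side of the middle; the middle is free to grip). Lift straight up
- bay: fixed repair bay. Origin: on the bench below the middle of the clear shelf's front edge; x points into the bay, z up. Red base plate 6 mm thick, 110 wide, x -240 to +110 mm. The shelf, 200 mm wide, covers x 0 to 150; underside 112 mm above the bench; legs at y +-90
- bay_stop (a point): middle of the face of the black back stop, 95 mm into the bay, where the blue end comes to rest, so the drive's origin is then 5 mm inside the shelf edge and the motor in the open. Two white guides, 14 mm high on the red plate, 49 mm apart inside, run to it from the shelf edge (-10 mm), flared to about 65 mm at -34 mm
- amber_bottle: bystander: amber reagent bottle, 62 mm across, 135 mm tall, origin under its centre
- wash_bottle: bystander: blue wash bottle, 58 mm across, 150 mm tall, origin under its centre
- beaker: bystander: glass beaker, 68 mm across, 85 mm tall, origin under its centre
There are look-alikes about, which are no part of the job. Leave any green look-alike of the drive_c alone.

How it is judged:
By the outcome, as a careful person would: the job done as asked, in the order asked, and still so for the second after the job is handed in, with the robot touching nothing.
It also fails if it takes over 67 s, if anything falls off the work surface, if the arm or the gripper's body presses on something with over 40 N, if the wrist force passes 120 N, or if a joint passes its speed limit or range.

## Working session

There is one attempt and no reset: what is moved stays moved. The work goes in short steps, Python scripts to look and compute and a tool call to move; the robot and the scene stay as the last step left them, time stands still between calls to the robot, and variables do not carry over. Pictures are saved under pics/ and viewed, about 8 in all and at most 12, crops included, and the job is handed in when it is done.

Besides the shell and the picture viewer there is one more tool, called as name(argument=value, ...) on one line, values as JSON. drive_tool: Moves the arm, as the interface text tells. Shifts and turns lie within -1 to 1; 1 stands for 30 cm of shift or 2 rad of turn. Its arguments: {"type":"object","properties":{"delta_rot":{"type":"array","items":{"type":"array","items":{"type":"number","minimum":-1,"maximum":1}}},"delta_pos":{"type":"array","items":{"type":"array","items":{"type":"number","minimum":-1,"maximum":1}}},"fingers":{"type":"array","items":{"type":"number"}},"squeeze":{"type":"number"}},"required":["delta_rot","delta_pos","fingers"]}

```bash
mkdir -p pics
python3 - <<'E'
from bench import ctrl
import cv2
for n in("scene","top"):
    cv2.imwrite(f"pics/{n}0.png",ctrl.camera(n)); m=ctrl.camera_model(n); print(n,m)
s=ctrl.read_state()
for k in s: print(k,s[k])
E
```

```text
scene {'K': array([[535.01456737,   0.        , 321.66883032],
       [  0.        , 535.01456737, 236.94168841],
       [  0.        ,   0.        ,   1.        ]]), 'dist': array([-0.11441353,  0.        ,  0.        ,  0.        ,  0.        ]), 'extrinsics': array([[-8.35841613e-01,  5.48969886e-01,  9.28592938e-04,
         5.23225842e+02],
       [ 4.40666110e-01,  6.71949059e-01, -5.95229235e-01,
        -1.48043825e+02],
       [-3.27386892e-01, -4.97108164e-01, -8.03555409e-01,
         1.38339999e+03],
       [ 0.00000000e+00,  0.00000000e+00,  0.00000000e+00,
         1.00000000e+00]])}
top {'K': array([[486.15941115,   0.        , 325.97931968],
       [  0.        , 486.15941115, 239.62538757],
       [  0.        ,   0.        ,   1.        ]]), 'dist': array([0.01088607, 0.        , 0.        , 0.        , 0.        ]), 'extrinsics': array([[-1.06356065e-02, -9.99933688e-01, -4.41625940e-03,
        -6.78469405e+01],
       [-9.99146854e-01,  1.08032831e-02, -3.98604239e-02,
         5.54354198e+02],
       [ 3.99054908e-02,  3.98855190e-03, -9.99195498e-01,
         1.40279786e+03],
       [ 0.00000000e+00,  0.00000000e+00,  0.00000000e+00,
         1.00000000e+00]])}
t 0.1
joint_pos [ 1.12746642  0.61580385 -0.01262361  1.42472861  0.00811636  1.10339364
 -0.04042695]
qvel [ 0.00144904 -0.0024425  -0.00133988 -0.0039437  -0.00053478  0.00285768
  0.00034157]
tau [ 1.26741754e-03 -4.60035324e+01  2.09937003e-01 -1.66243154e+01
 -6.12997287e-02  1.69137586e-02  9.52112509e-05]
eef_pos [ 262.90323898 -593.73302137  236.61238066]
ee_rot [[ 9.14356062e-01  4.04909954e-01 -9.59275624e-04]
 [ 4.04911089e-01 -9.14353716e-01  2.07171301e-03]
 [-3.82600106e-05 -2.28270469e-03 -9.99997394e-01]]
contact_force [ 0.00211148 -0.24793625 -0.03600866]
wrist_torque [-0.01383496 -0.05785041  0.00393588]
width 0.9978513448681651
```

View pics/top0.png

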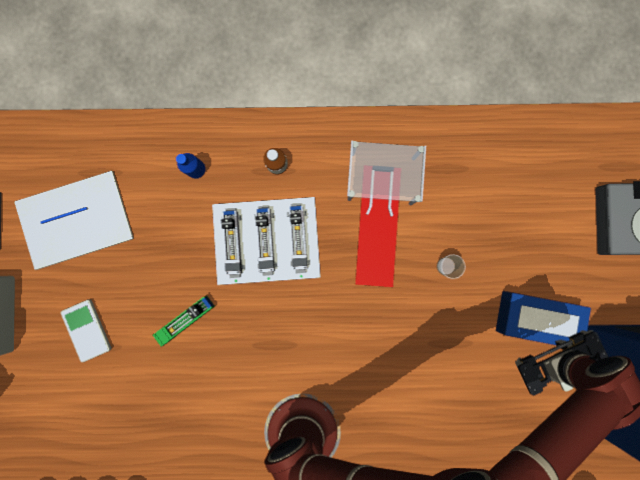

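View pics/scene0.png

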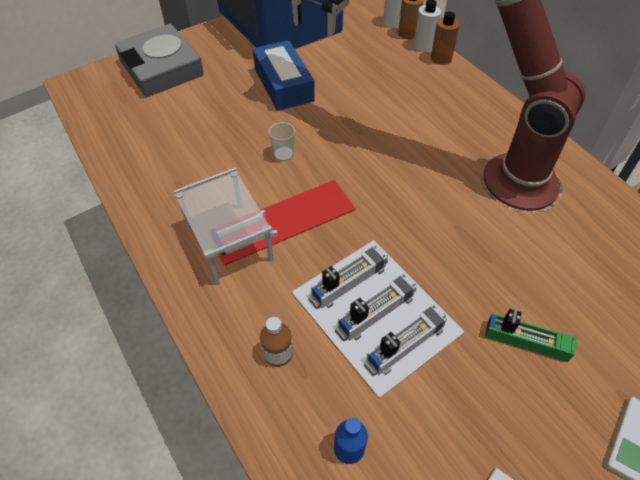

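The top view shows three drives on the white station at about (232,240), (264,240) and (298,238), blue ends up (+x). The red plate with the shelf is at (377,230), the green decoy at (185,320), the bottles at (190,165) and (275,160), and the beaker at (452,266). The scene view agrees, with the shelf at (225,215).

```bash
cat > h.py <<'E'
from bench import ctrl
import cv2, numpy as np
M={n:ctrl.camera_model(n) for n in("scene","top")}
def plane(n,px,z):
    m=M[n];R=m["extrinsics"][:3,:3];t=m["extrinsics"][:3,3]
    u=cv2.undistortPoints(np.float64(px).reshape(-1,1,2),m["K"],m["dist"])[:,0]
    d=np.c_[u,np.ones(len(u))]@R; c=-R.T@t
    return (c+d*((z-c[2])/d[:,2])[:,None])[:,:2]
def proj(n,P):
    m=M[n];rv=cv2.Rodrigues(m["extrinsics"][:3,:3])[0]
    return cv2.projectPoints(np.float64(P).reshape(-1,1,3),rv,m["extrinsics"][:3,3],m["K"],m["dist"])[0][:,0]
def delta(pos,yaw=None):
    s=ctrl.read_state();R=np.array(s["ee_rot"])
    d=R.T@(np.array(pos)-s["eef_pos"])/300
    r=np.zeros(3)
    if yaw is not None:
        c,q=np.cos(yaw),np.sin(yaw)
        T=np.array([[c,q,0],[q,-c,0],[0,0,-1.]])
        r=cv2.Rodrigues(R.T@T)[0][:,0]/2
    return d.round(4),r.round(4)
E
python3 - <<'E'
from h import *
im={n:cv2.imread(f"pics/{n}0.png") for n in M}
def rect(n,mask,z):
    cs,_=cv2.findContours(mask,cv2.RETR_EXTERNAL,cv2.CHAIN_APPROX_NONE);c=max(cs,key=cv2.contourArea)
    P=plane(n,c[:,0],z); r=cv2.minAreaRect(P.astype(np.float32)); return r,cv2.boxPoints(r).round(1).tolist()
for n in M:
    I=im[n];h=cv2.cvtColor(I,cv2.COLOR_BGR2HSV)
    w=((h[...,1]<50)&(h[...,2]>150)).astype(np.uint8)
    k=np.zeros_like(w)
    if n=="top": k[185:295,205:328]=1
    else: k[238:395,285:470]=1
    w=cv2.morphologyEx(w*k,cv2.MORPH_CLOSE,np.ones((9,9)))
    print(n,"station",rect(n,w,8))
    r=((h[...,1]>200)&((h[...,0]<4)|(h[...,0]>176))&(h[...,2]>140)).astype(np.uint8)
    print(n,"red",rect(n,r,6))
    b=((h[...,0]>100)&(h[...,0]<125)&(h[...,1]>120)&(h[...,2]>60)).astype(np.uint8)*k
    nn,_,st,ce=cv2.connectedComponentsWithStats(b)
    for i in range(1,nn):
        if st[i,4]>12: print(" blue",st[i],plane(n,ce[i],48).round(1))
    d=(I.max(2)<45).astype(np.uint8)*k
    nn,_,st,ce=cv2.connectedComponentsWithStats(d)
    for i in range(1,nn):
        if st[i,4]>15: print(" dark",st[i],ce[i].round(1),plane(n,ce[i],90).round(1))
a=cv2.resize(im["top"][130:295,205:435],None,fx=3.4,fy=3.4,interpolation=cv2.INTER_CUBIC)
cv2.imwrite("pics/c1.png",a)
E
```

```text
scene station (((553.4476318359375, 102.04448699951172), (236.68785095214844, 300.8428039550781), 3.463909149169922), [[426.20001220703125, 245.0], [444.3999938964844, -55.29999923706055], [680.7000122070312, -41.0], [662.5, 259.29998779296875]])Traceback (most recent call last):
  File "<stdin>", line 15, in <module>
  File "<stdin>", line 4, in rect
ValueError: max() iterable argument is empty
```

```bash
cat > m.py <<'E'
from h import *
im={n:cv2.imread(f"pics/{n}0.png") for n in M}
def rect(n,mask,z):
    cs,_=cv2.findContours(mask,cv2.RETR_EXTERNAL,cv2.CHAIN_APPROX_NONE);c=max(cs,key=cv2.contourArea)
    P=plane(n,c[:,0],z); r=cv2.minAreaRect(P.astype(np.float32)); return np.round(r[0],1),np.round(r[1],1),round(r[2],2),cv2.boxPoints(r).round(1).tolist()
for n in M:
    I=im[n];h=cv2.cvtColor(I,cv2.COLOR_BGR2HSV)
    w=((h[...,1]<50)&(h[...,2]>150)).astype(np.uint8)
    k=np.zeros_like(w)
    if n=="top": k[185:295,205:328]=1
    else: k[238:395,285:470]=1
    w=cv2.morphologyEx(w*k,cv2.MORPH_CLOSE,np.ones((9,9)))
    print(n,"station",rect(n,w,8))
    r=((h[...,1]>170)&((h[...,0]<6)|(h[...,0]>174))&(h[...,2]>120)).astype(np.uint8)
    r=cv2.morphologyEx(r,cv2.MORPH_OPEN,np.ones((3,3)))
    print(n,"red",h[[250,215][n=="scene"],[377,310][n=="scene"]],rect(n,r,6) if r.any() else 0)
    b=((h[...,0]>100)&(h[...,0]<125)&(h[...,1]>120)&(h[...,2]>60)).astype(np.uint8)*k
    nn,_,st,ce=cv2.connectedComponentsWithStats(b)
    for i in range(1,nn):
        if st[i,4]>12: print(" blue",st[i],plane(n,ce[i],48).round(1))
    d=(I.max(2)<45).astype(np.uint8)*k
    nn,_,st,ce=cv2.connectedComponentsWithStats(d)
    for i in range(1,nn):
        if st[i,4]>15: print(" dark",st[i],ce[i].round(1),plane(n,ce[i],90).round(1))
cv2.imwrite("pics/c1.png",cv2.resize(im["top"][130:295,205:435],None,fx=3.4,fy=3.4,interpolation=cv2.INTER_CUBIC))
E
python3 m.py
```

```text
scene station (array([553.4, 102. ]), array([236.7, 300.8]), 3.46, [[426.20001220703125, 245.0], [444.3999938964844, -55.29999923706055], [680.7000122070312, -41.0], [662.5, 259.29998779296875]])
scene red [  1 184 183] (array([ 531.6, -219.8]), array([110. , 225.6]), 85.11, [[414.5, -264.8999938964844], [639.2999877929688, -284.20001220703125], [648.7000122070312, -174.60000610351562], [423.8999938964844, -155.39999389648438]])
 blue [313 287  10  11  55] [[645.   12.5]]
 blue [340 319  11  12  65] [[639.3 107. ]]
 blue [369 353  12  13  74] [[634.  201.1]]
 dark [376 262   7   9  29] [379.1 265.9] [[516.3  51.4]]
 dark [323 271  16  20 209] [329.7 281.5] [[623.8  26.6]]
 dark [405 292   7   9  18] [407.8 295.5] [[510.7 140.8]]
 dark [350 303  19  21 222] [357.7 313.5] [[619.  118.4]]
 dark [380 337  20  21 219] [388.  348.2] [[614.1 210.5]]
top station (array([553.3, 101.8]), array([235.3, 300.4]), 3.54, [[426.6000061035156, 244.5], [445.1000061035156, -55.29999923706055], [680.0, -40.79999923706055], [661.5, 259.0]])
top red [  1 213 211] (array([ 545.5, -221.7]), array([109.3, 252.8]), 85.12, [[414.8999938964844, -265.3999938964844], [666.7999877929688, -286.8999938964844], [676.0999755859375, -178.0], [424.20001220703125, -156.5]])
 blue [291 206  10   4  37] [[644.   10.8]]
 blue [257 208  10   5  38] [[638.3 107.6]]
 blue [224 211  10   4  36] [[632.2 202. ]]
 dark [261 216   7  11  31] [265.1 221.2] [[602.9  92.9]]
 dark [227 219   8  10  43] [231.4 223.9] [[596.4 185.4]]
 dark [292 220   9   4  22] [296.2 221.7] [[600.6   7.2]]
```

View pics/c1.png

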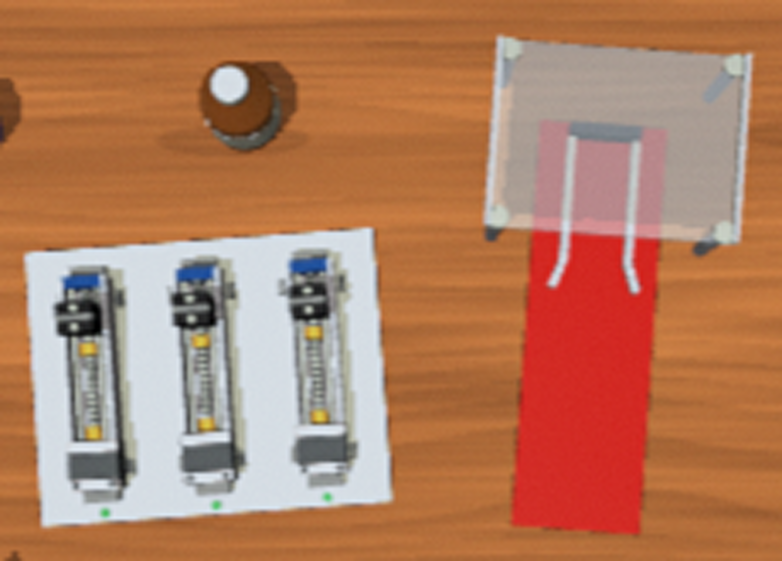

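The crop confirms the layout: three drives side by side, motors at the bottom, carriages near the blue ends. The station fits 236×300 mm in both views (yaw +3.5°) and the plate is 110 mm wide (yaw −4.9°). Drive a is on the right.

Run:
```python
from h import *
print(delta([437,-292,215],np.radians(14)))
for px,z,n in (((275,156),135,'amber'),((185,158),150,'wash'),((452,266),40,'beaker')): print(n,plane("top",px,z))
for x,y in((-10,-24.5),(-10,24.5),(0,-100),(0,100)):
  c,s=np.cos(np.radians(-4.89)),np.sin(np.radians(-4.89))
  P=[658.5+c*x-s*y,-231.1+s*x+c*y,20 if x else 116]; print(P,proj("top",P))
```

```text
(array([ 0.9379, -0.6845,  0.0736]), array([-0.0011,  0.0001,  0.0863]))
amber [[773.62377409  59.48924403]]
wash [[767.66341872 295.44564033]]
beaker [[ 473.7024995  -430.54109964]]
[np.float64(646.4479439531227), np.float64(-254.65839436470424), 20] [[388.10396991 206.77524778]]
[np.float64(650.6248522652558), np.float64(-205.83674509973127), 20] [[371.20852468 205.52719646]]
[np.float64(649.9756973221777), np.float64(-330.73601890810806), 116] [[420.71380217 201.32845367]]
[np.float64(667.0243026778223), np.float64(-131.46398109189192), 116] [[346.71737839 195.87503517]]
```

drive_tool(delta_rot=[[0, 0, 0.03], [0, 0, 0.06], [0, 0, 0.086], [0, 0, 0.086], [0, 0, 0.086], [0, 0, 0.086], [0, 0, 0.086], [0, 0, 0.086], [0, 0, 0.086], [0, 0, 0.086]], delta_pos=[[0.1, -0.07, 0.01], [0.22, -0.16, 0.02], [0.34, -0.25, 0.03], [0.46, -0.335, 0.04], [0.58, -0.42, 0.05], [0.7, -0.51, 0.06], [0.82, -0.6, 0.07], [0.938, -0.684, 0.074], [0.938, -0.684, 0.074], [0.938, -0.684, 0.074]], fingers=[0, 0, 0, 0, 0, 0, 0, 0, 0, 0])

```text
t: 0.93
eef_pos: [440.5, -285.1, 214.4]
ee_rot: [[0.967, 0.254, 0.0], [0.254, -0.967, 0.007], [0.002, -0.007, -1.0]]
contact_force: [-0.1, 0.6, 0.1]
width: 1.002
```

Run:
```python
from h import *
print(delta([611.1,10.2,140],np.radians(3.48)))
```

```text
(array([ 0.7992, -0.8064,  0.2545]), array([-0.0033, -0.0005,  0.0979]))
```

drive_tool(delta_rot=[[0, 0, 0.03], [0, 0, 0.06], [-0.002, 0, 0.098], [-0.003, 0, 0.098], [-0.003, 0, 0.098], [-0.003, 0, 0.098], [-0.003, 0, 0.098], [-0.003, 0, 0.098], [-0.003, 0, 0.098], [-0.003, 0, 0.098], [-0.003, 0, 0.098], [-0.003, 0, 0.098]], delta_pos=[[0.08, -0.08, 0.01], [0.18, -0.18, 0.03], [0.28, -0.28, 0.06], [0.38, -0.38, 0.1], [0.48, -0.48, 0.14], [0.58, -0.58, 0.18], [0.68, -0.68, 0.21], [0.75, -0.76, 0.24], [0.8, -0.806, 0.254], [0.8, -0.806, 0.254], [0.8, -0.806, 0.254], [0.8, -0.806, 0.254]], fingers=[0, 0, 0, 0, 0, 0, 0, 0, 0, 0, 0, 0])

```text
t: 1.93
eef_pos: [610.9, 7.6, 139.9]
ee_rot: [[0.998, 0.058, -0.0], [0.058, -0.998, -0.001], [-0.0, 0.001, -1.0]]
contact_force: [-0.1, -1.0, -0.1]
width: 0.999
```

Run:
```python
from h import *
print(delta([611.1,10.2,76],np.radians(3.48)))
s=ctrl.read_state();print(s["contact_force"],s["joint_pos"])
cv2.imwrite("pics/t1.png",np.hstack([ctrl.camera("top")[130:330,180:420],ctrl.camera("scene")[200:400,270:510]]))
```

```text
(array([ 0.0013, -0.0087,  0.2129]), array([ 0.0007,  0.0001, -0.0014]))
[-0.13375143 -0.98107557 -0.12603366] [-0.07654099  0.6579501   0.04545587  1.65649564 -0.03593832  0.82817539
 -1.52904077]
```

View pics/t1.png

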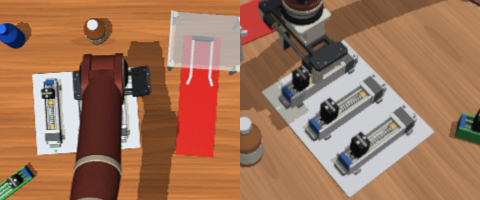

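The gripper stands over drive a; the scene half shows the open jaws straddling the carriage, at about (297,90) of the crop. Lowering and gripping softly.

drive_tool(delta_rot=[[0, 0, 0], [0, 0, 0], [0, 0, 0], [0, 0, 0], [0, 0, 0], [0, 0, 0], [0, 0, 0], [0, 0, 0], [0, 0, 0], [0, 0, 0], [0, 0, 0], [0, 0, 0]], delta_pos=[[0.001, -0.0087, 0.05], [0.001, -0.0087, 0.11], [0.001, -0.0087, 0.16], [0.001, -0.0087, 0.2], [0.001, -0.0087, 0.213], [0.001, -0.0087, 0.213], [0.001, -0.0087, 0.213], [0.001, -0.0087, 0.213], [0.001, -0.0087, 0.213], [0.001, -0.0087, 0.213], [0.001, -0.0087, 0.213], [0.001, -0.0087, 0.213]], fingers=[0, 0, 0, 0, 0.3, 0.5, 1, 1, 1, 1, 1, 1], squeeze=5)

```text
t: 3.03
eef_pos: [611.3, 9.7, 76.9]
ee_rot: [[0.998, 0.057, 0.001], [0.057, -0.998, -0.001], [0.001, 0.001, -1.0]]
contact_force: [-0.3, 0.1, 0.0]
width: 0.479
```

Run:
```python
from h import *
s=ctrl.read_state();print(s["contact_force"],s["eef_pos"],s["width"]*93)
```

```text
[-0.32887385  0.13559902  0.0038325 ] [611.31364461   9.67007297  76.89682265] 44.58214445660703
```

drive_tool(delta_rot=[[0, 0, 0], [0, 0, 0], [0, 0, 0], [0, 0, 0], [0, 0, 0]], delta_pos=[[0, 0, 0], [0, 0, 0], [0, 0, 0], [0, 0, 0], [0, 0, 0]], fingers=[1, 1, 1, 1, 1])

```text
t: 3.45
eef_pos: [611.4, 9.1, 77.1]
ee_rot: [[0.998, 0.056, 0.002], [0.056, -0.998, -0.002], [0.002, 0.002, -1.0]]
contact_force: [-0.6, -1.3, 0.8]
width: 0.326
```

drive_tool(delta_rot=[[0, 0, 0], [0, 0, 0], [0, 0, 0]], delta_pos=[[-0.004, 0, 0], [-0.007, 0, 0], [-0.007, 0, 0]], fingers=[1, 1, 1])

```text
t: 3.7
eef_pos: [610.6, 9.1, 77.1]
ee_rot: [[0.998, 0.056, 0.005], [0.056, -0.998, -0.002], [0.005, 0.002, -1.0]]
contact_force: [3.3, -0.8, -3.2]
width: 0.32
```

drive_tool(delta_rot=[[0, 0, 0], [0, 0, 0], [0, 0, 0]], delta_pos=[[0.004, 0, 0], [0.008, 0, 0], [0.008, 0, 0]], fingers=[1, 1, 1])

```text
t: 3.95
eef_pos: [612.1, 9.2, 77.1]
ee_rot: [[0.998, 0.057, 0.002], [0.057, -0.998, -0.002], [0.002, 0.002, -1.0]]
contact_force: [-0.4, -0.9, 1.9]
width: 0.323
```

drive_tool(delta_rot=[[0, 0, 0], [0, 0, 0], [0, 0, 0]], delta_pos=[[0.004, 0, 0], [0.008, 0, 0], [0.008, 0, 0]], fingers=[1, 1, 1])

```text
t: 4.2
eef_pos: [613.3, 9.2, 77.0]
ee_rot: [[0.998, 0.056, -0.001], [0.056, -0.998, -0.002], [-0.001, 0.002, -1.0]]
contact_force: [-2.6, -0.4, 4.3]
width: 0.324
```

drive_tool(delta_rot=[[0, 0, 0], [0, 0, 0], [0, 0, 0]], delta_pos=[[0.004, 0, 0], [0.007, 0, 0], [0.007, 0, 0]], fingers=[1, 1, 1])

```text
t: 4.45
eef_pos: [613.9, 9.2, 76.9]
ee_rot: [[0.998, 0.056, -0.004], [0.056, -0.998, -0.002], [-0.005, 0.002, -1.0]]
contact_force: [-4.9, -0.9, 6.0]
width: 0.327
```

drive_tool(delta_rot=[[0, 0, 0], [0, 0, 0], [0, 0, 0]], delta_pos=[[0.004, 0, 0], [0.008, 0, 0], [0.008, 0, 0]], fingers=[1, 1, 1])

```text
t: 4.7
eef_pos: [614.6, 9.2, 76.6]
ee_rot: [[0.998, 0.056, -0.009], [0.056, -0.998, -0.002], [-0.009, 0.002, -1.0]]
contact_force: [-5.3, -0.5, 5.7]
width: 0.322
```

drive_tool(delta_rot=[[0, 0, 0], [0, 0, 0], [0, 0, 0]], delta_pos=[[-0.006, 0, 0], [-0.012, 0, 0], [-0.012, 0, 0]], fingers=[1, 1, 1])

```text
t: 4.95
eef_pos: [612.3, 9.1, 76.7]
ee_rot: [[0.998, 0.056, -0.005], [0.056, -0.998, -0.002], [-0.005, 0.002, -1.0]]
contact_force: [1.2, -0.8, -1.0]
width: 0.324
```

drive_tool(delta_rot=[[0, 0, 0], [0, 0, 0], [0, 0, 0]], delta_pos=[[-0.004, 0, 0], [-0.007, 0, 0], [-0.007, 0, 0]], fingers=[1, 1, 1])

```text
t: 5.2
eef_pos: [611.5, 9.1, 76.8]
ee_rot: [[0.998, 0.056, -0.002], [0.056, -0.998, -0.002], [-0.002, 0.002, -1.0]]
contact_force: [3.0, -0.1, -2.6]
width: 0.32
```

Drive a moves only about 3 mm including its bay play, so it is sound. Next, b.

drive_tool(delta_rot=[[0, 0, 0], [0, 0, 0], [0, 0, 0], [0, 0, 0], [0, 0, 0], [0, 0, 0], [0, 0, 0], [0, 0, 0], [0, 0, 0], [0, 0, 0], [0, 0, 0], [0, 0, 0]], delta_pos=[[0, 0, 0], [0, 0, 0], [0, 0, 0], [0, 0, -0.08], [0, 0, -0.15], [-0.001, -0.1, -0.15], [-0.002, -0.2, -0.15], [-0.003, -0.3, -0.15], [-0.003, -0.3185, -0.15], [-0.003, -0.3185, -0.12], [-0.003, -0.3185, -0.05], [-0.003, -0.3185, 0]], fingers=[0.3, 0.3, 0.3, 0.3, 0.3, 0.3, 0.3, 0.3, 0.3, 0.3, 0.3, 0.3])

```text
t: 6.2
eef_pos: [604.8, 102.3, 75.2]
ee_rot: [[0.998, 0.055, -0.003], [0.055, -0.998, -0.004], [-0.003, 0.004, -1.0]]
contact_force: [-0.0, -0.2, -0.2]
width: 0.699
```

Run:
```python
from h import *
print(delta([605.3,104.5,76],np.radians(3.48)))
```

```text
(array([ 0.002 , -0.0074, -0.0026]), array([ 0.0019,  0.0016, -0.003 ]))
```

drive_tool(delta_rot=[[0.002, 0.002, -0.003], [0.002, 0.002, -0.003], [0.002, 0.002, -0.003], [0.002, 0.002, -0.003], [0.002, 0.002, -0.003], [0.002, 0.002, -0.003], [0.002, 0.002, -0.003], [0.002, 0.002, -0.003], [0.002, 0.002, -0.003]], delta_pos=[[0.002, -0.0074, -0.003], [0.002, -0.0074, -0.003], [0.002, -0.0074, -0.003], [0.002, -0.0074, -0.003], [0.002, -0.0074, -0.003], [0.002, -0.0074, -0.003], [0.002, -0.0074, -0.003], [0.002, -0.0074, -0.003], [0.002, -0.0074, -0.003]], fingers=[0.6, 1, 1, 1, 1, 1, 1, 1, 1])

```text
t: 6.95
eef_pos: [605.9, 103.9, 76.9]
ee_rot: [[0.998, 0.06, 0.002], [0.06, -0.998, -0.0], [0.002, 0.0, -1.0]]
contact_force: [0.4, -1.2, 4.4]
width: 0.322
```

drive_tool(delta_rot=[[0, 0, 0], [0, 0, 0], [0, 0, 0]], delta_pos=[[-0.004, 0, 0], [-0.007, 0, 0], [-0.007, 0, 0]], fingers=[1, 1, 1])

```text
t: 7.2
eef_pos: [605.1, 103.8, 77.0]
ee_rot: [[0.998, 0.06, 0.005], [0.06, -0.998, -0.0], [0.005, 0.0, -1.0]]
contact_force: [2.8, -0.8, -1.7]
width: 0.319
```

drive_tool(delta_rot=[[0, 0, 0], [0, 0, 0], [0, 0, 0]], delta_pos=[[0.004, 0, 0], [0.008, 0, 0], [0.008, 0, 0]], fingers=[1, 1, 1])

```text
t: 7.45
eef_pos: [606.7, 103.9, 77.0]
ee_rot: [[0.998, 0.06, 0.003], [0.06, -0.998, -0.0], [0.003, 0.001, -1.0]]
contact_force: [-0.9, -0.3, 3.1]
width: 0.32
```

drive_tool(delta_rot=[[0, 0, 0], [0, 0, 0], [0, 0, 0]], delta_pos=[[0.004, 0, 0], [0.008, 0, 0], [0.008, 0, 0]], fingers=[1, 1, 1])

```text
t: 7.7
eef_pos: [607.9, 104.0, 76.9]
ee_rot: [[0.998, 0.061, 0.0], [0.061, -0.998, -0.001], [0.0, 0.001, -1.0]]
contact_force: [-3.3, -1.1, 4.4]
width: 0.322
```

drive_tool(delta_rot=[[0, 0, 0], [0, 0, 0], [0, 0, 0]], delta_pos=[[0.004, 0, 0], [0.007, 0, 0], [0.007, 0, 0]], fingers=[1, 1, 1])

```text
t: 7.95
eef_pos: [608.4, 104.0, 76.8]
ee_rot: [[0.998, 0.061, -0.004], [0.061, -0.998, -0.001], [-0.004, 0.001, -1.0]]
contact_force: [-4.2, -3.1, 5.7]
width: 0.326
```

drive_tool(delta_rot=[[0, 0, 0], [0, 0, 0], [0, 0, 0], [0, 0, 0]], delta_pos=[[-0.006, 0, 0], [-0.012, 0, 0], [-0.015, 0, 0], [-0.015, 0, 0]], fingers=[1, 1, 1, 1])

```text
t: 8.28
eef_pos: [605.5, 103.9, 76.8]
ee_rot: [[0.998, 0.061, 0.0], [0.061, -0.998, -0.001], [0.0, 0.001, -1.0]]
contact_force: [3.6, -0.2, -1.0]
width: 0.321
```

drive_tool(delta_rot=[[0, 0, 0], [0, 0, 0], [0, 0, 0], [0, 0, 0], [0, 0, 0], [0, 0, 0], [0, 0, 0], [0, 0, 0], [0, 0, 0], [0, 0, 0], [0, 0, 0], [0, 0, 0]], delta_pos=[[0, 0, 0], [0, 0, 0], [0, 0, 0], [0, 0, -0.08], [0, 0, -0.15], [-0.001, -0.1, -0.15], [-0.002, -0.2, -0.15], [-0.003, -0.3, -0.15], [-0.003, -0.3185, -0.15], [-0.003, -0.3185, -0.12], [-0.003, -0.3185, -0.05], [-0.003, -0.3185, 0]], fingers=[0.3, 0.3, 0.3, 0.3, 0.3, 0.3, 0.3, 0.3, 0.3, 0.3, 0.3, 0.3])

```text
t: 9.28
eef_pos: [598.4, 196.9, 75.3]
ee_rot: [[0.998, 0.059, -0.001], [0.059, -0.998, -0.003], [-0.001, 0.003, -1.0]]
contact_force: [0.1, 0.5, -1.2]
width: 0.7
```

Run:
```python
from h import *
print(delta([599.5,199.5,76],np.radians(3.48)))
```

```text
(array([ 0.004 , -0.0083, -0.0025]), array([ 0.0014,  0.0006, -0.0009]))
```

drive_tool(delta_rot=[[0.001, 0.001, -0.001], [0.001, 0.001, -0.001], [0.001, 0.001, -0.001], [0.001, 0.001, -0.001], [0.001, 0.001, -0.001], [0.001, 0.001, -0.001], [0.001, 0.001, -0.001], [0.001, 0.001, -0.001], [0.001, 0.001, -0.001]], delta_pos=[[0.004, -0.008, -0.003], [0.004, -0.008, -0.003], [0.004, -0.008, -0.003], [0.004, -0.008, -0.003], [0.004, -0.008, -0.003], [0.004, -0.008, -0.003], [0.004, -0.008, -0.003], [0.004, -0.008, -0.003], [0.004, -0.008, -0.003]], fingers=[0.6, 1, 1, 1, 1, 1, 1, 1, 1])

```text
t: 10.03
eef_pos: [600.2, 198.8, 77.0]
ee_rot: [[0.998, 0.061, 0.002], [0.061, -0.998, -0.001], [0.002, 0.001, -1.0]]
contact_force: [-0.1, -2.0, 3.8]
width: 0.321
```

drive_tool(delta_rot=[[0, 0, 0], [0, 0, 0], [0, 0, 0]], delta_pos=[[-0.004, 0, 0], [-0.007, 0, 0], [-0.007, 0, 0]], fingers=[1, 1, 1])

```text
t: 10.28
eef_pos: [599.5, 198.8, 77.1]
ee_rot: [[0.998, 0.06, 0.006], [0.06, -0.998, -0.001], [0.006, 0.001, -1.0]]
contact_force: [3.1, -1.1, -1.9]
width: 0.323
```

drive_tool(delta_rot=[[0, 0, 0], [0, 0, 0], [0, 0, 0]], delta_pos=[[0.004, 0, 0], [0.008, 0, 0], [0.008, 0, 0]], fingers=[1, 1, 1])

```text
t: 10.53
eef_pos: [600.9, 198.9, 77.1]
ee_rot: [[0.998, 0.061, 0.003], [0.061, -0.998, -0.001], [0.003, 0.001, -1.0]]
contact_force: [-1.6, -0.8, 2.9]
width: 0.324
```

drive_tool(delta_rot=[[0, 0, 0], [0, 0, 0], [0, 0, 0]], delta_pos=[[0.004, 0, 0], [0.008, 0, 0], [0.008, 0, 0]], fingers=[1, 1, 1])

```text
t: 10.78
eef_pos: [603.2, 199.0, 77.0]
ee_rot: [[0.998, 0.061, 0.003], [0.061, -0.998, -0.001], [0.003, 0.001, -1.0]]
contact_force: [-0.7, -1.7, 2.7]
width: 0.321
```

drive_tool(delta_rot=[[0, 0, 0], [0, 0, 0], [0, 0, 0]], delta_pos=[[0.004, 0, 0], [0.008, 0, 0], [0.008, 0, 0]], fingers=[1, 1, 1])

```text
t: 11.03
eef_pos: [605.8, 199.2, 77.0]
ee_rot: [[0.998, 0.061, 0.003], [0.061, -0.998, -0.001], [0.003, 0.001, -1.0]]
contact_force: [-0.4, -1.4, 3.7]
width: 0.321
```

c moves freely over 6 mm: it is the loose one. Continuing to the end, then back, then out.

drive_tool(delta_rot=[[0, 0, 0], [0, 0, 0], [0, 0, 0]], delta_pos=[[0.004, 0, 0], [0.008, 0, 0], [0.008, 0, 0]], fingers=[1, 1, 1])

```text
t: 11.28
eef_pos: [607.6, 199.3, 77.0]
ee_rot: [[0.998, 0.061, 0.001], [0.061, -0.998, -0.001], [0.001, 0.002, -1.0]]
contact_force: [-2.9, -1.3, 3.4]
width: 0.323
```

drive_tool(delta_rot=[[0, 0, 0], [0, 0, 0], [0, 0, 0]], delta_pos=[[0.004, 0, 0], [0.008, 0, 0], [0.008, 0, 0]], fingers=[1, 1, 1])

```text
t: 11.53
eef_pos: [608.4, 199.4, 76.8]
ee_rot: [[0.998, 0.061, -0.003], [0.061, -0.998, -0.002], [-0.003, 0.002, -1.0]]
contact_force: [-5.8, -1.6, 4.9]
width: 0.325
```

drive_tool(delta_rot=[[0, 0, 0], [0, 0, 0], [0, 0, 0]], delta_pos=[[0.004, 0, 0], [0.008, 0, 0], [0.008, 0, 0]], fingers=[1, 1, 1])

```text
t: 11.78
eef_pos: [608.8, 199.4, 76.6]
ee_rot: [[0.998, 0.061, -0.007], [0.061, -0.998, -0.003], [-0.008, 0.002, -1.0]]
contact_force: [-4.4, -1.5, 5.9]
width: 0.323
```

drive_tool(delta_rot=[[0, 0.003, 0], [0, 0.003, 0], [0, 0.003, 0], [0, 0.003, 0], [0, 0.003, 0], [0, 0.003, 0], [0, 0.003, 0], [0, 0.003, 0]], delta_pos=[[-0.005, 0, 0], [-0.01, 0, 0], [-0.015, 0, 0], [-0.02, 0, 0], [-0.025, 0, 0], [-0.03, 0, 0], [-0.034, 0, 0], [-0.034, 0, 0]], fingers=[1, 1, 1, 1, 1, 1, 1, 1])

```text
t: 12.45
eef_pos: [599.8, 199.1, 76.7]
ee_rot: [[0.998, 0.061, 0.001], [0.061, -0.998, -0.002], [0.001, 0.002, -1.0]]
contact_force: [3.9, -0.6, -2.1]
width: 0.323
```

drive_tool(delta_rot=[[0, 0, 0], [0, 0, 0], [0, 0, 0]], delta_pos=[[-0.003, 0, 0], [-0.006, 0, 0], [-0.006, 0, 0]], fingers=[1, 1, 1])

```text
t: 12.7
eef_pos: [599.0, 199.1, 76.8]
ee_rot: [[0.998, 0.061, 0.004], [0.061, -0.998, -0.001], [0.004, 0.001, -1.0]]
contact_force: [5.1, 0.3, -3.8]
width: 0.323
```

drive_tool(delta_rot=[[0, -0.002, 0], [0, -0.002, 0], [0, -0.002, 0], [0, -0.002, 0], [0, -0.002, 0], [0, -0.002, 0], [0, -0.002, 0], [0, -0.002, 0]], delta_pos=[[0.005, 0, 0], [0.01, 0, 0], [0.015, 0, 0], [0.02, 0, 0], [0.025, 0, 0], [0.03, 0, 0], [0.034, 0, 0], [0.034, 0, 0]], fingers=[1, 1, 1, 1, 1, 1, 1, 1])

```text
t: 13.37
eef_pos: [607.8, 199.7, 76.5]
ee_rot: [[0.998, 0.061, -0.004], [0.061, -0.998, -0.002], [-0.004, 0.002, -1.0]]
contact_force: [-3.9, -1.4, 1.9]
width: 0.327
```

drive_tool(delta_rot=[[0, 0, 0], [0, 0, 0], [0, 0, 0]], delta_pos=[[0.003, 0, 0], [0.005, 0, 0], [0.005, 0, 0]], fingers=[1, 1, 1])

```text
t: 13.62
eef_pos: [608.0, 199.8, 76.5]
ee_rot: [[0.998, 0.061, -0.007], [0.061, -0.998, -0.002], [-0.007, 0.002, -1.0]]
contact_force: [-4.9, -1.3, 3.5]
width: 0.323
```

drive_tool(delta_rot=[[0, 0, 0], [0, 0, 0], [0, 0, 0], [0, 0.003, 0], [0, 0.003, 0], [0, 0.003, 0], [0, 0.003, 0], [0, 0.003, 0], [0, 0.003, 0], [0, 0.003, 0]], delta_pos=[[0.001, 0, 0], [0.001, 0, 0], [0.001, 0, 0], [0.001, 0, 0], [0, 0, -0.08], [0, 0, -0.16], [-0.1, 0, -0.16], [-0.2, 0, -0.16], [-0.23, 0, -0.16], [-0.23, 0, -0.16]], fingers=[0.25, 0.25, 0.25, 0.25, 0.25, 0.25, 0.25, 0.25, 0.25, 0.25])

```text
t: 14.45
eef_pos: [537.3, 196.1, 125.2]
ee_rot: [[0.998, 0.063, -0.002], [0.063, -0.998, -0.002], [-0.002, 0.002, -1.0]]
contact_force: [-0.5, 1.3, 0.3]
width: 0.749
```

Run:
```python
from h import *
print(delta([538.3,195.7,33],np.radians(3.48)))
cv2.imwrite("pics/s2.png",cv2.resize(ctrl.camera("scene")[230:400,280:470],None,fx=3,fy=3))
```

```text
(array([0.0041, 0.001 , 0.3073]), array([0.0009, 0.0011, 0.0012]))
```

View pics/s2.png

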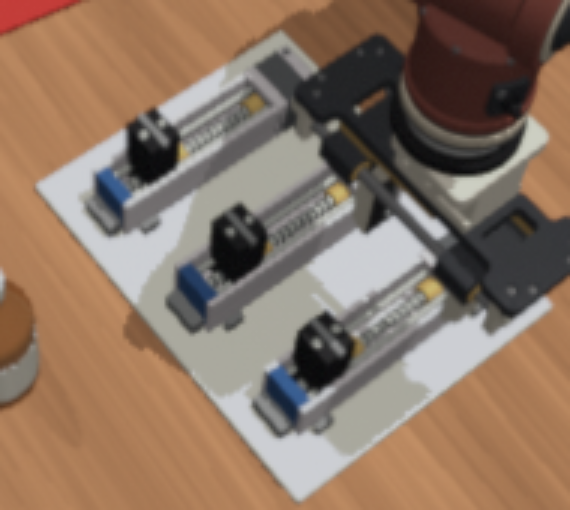

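All three drives stand in their bays; drive c's carriage, at (322,345), is forward. Gripper is above its middle.

drive_tool(delta_rot=[[0.001, 0.001, 0.001], [0.001, 0.001, 0.001], [0.001, 0.001, 0.001], [0.001, 0.001, 0.001], [0.001, 0.001, 0.001], [0.001, 0.001, 0.001], [0.001, 0.001, 0.001], [0.001, 0.001, 0.001], [0.001, 0.001, 0.001], [0.001, 0.001, 0.001], [0.001, 0.001, 0.001], [0.001, 0.001, 0.001]], delta_pos=[[0.004, 0.001, 0.07], [0.004, 0.001, 0.15], [0.004, 0.001, 0.23], [0.004, 0.001, 0.285], [0.004, 0.001, 0.307], [0.004, 0.001, 0.307], [0.004, 0.001, 0.307], [0.004, 0.001, 0.307], [0.004, 0.001, 0.307], [0.004, 0.001, 0.307], [0.004, 0.001, 0.307], [0.004, 0.001, 0.307]], fingers=[0.25, 0.25, 0.25, 0.25, 0.3, 0.5, 1, 1, 1, 1, 1, 1], squeeze=30)

```text
t: 15.5
eef_pos: [542.0, 195.5, 34.4]
ee_rot: [[0.998, 0.06, 0.005], [0.06, -0.998, 0.001], [0.005, -0.001, -1.0]]
contact_force: [0.4, -1.0, 4.4]
width: 0.424
```

drive_tool(delta_rot=[[0, 0, 0], [0, 0, 0], [0, 0, 0]], delta_pos=[[0, 0, 0], [0, 0, 0], [0, 0, 0]], fingers=[1, 1, 1])

```text
t: 15.75
eef_pos: [542.0, 195.5, 34.4]
ee_rot: [[0.998, 0.06, 0.005], [0.06, -0.998, 0.001], [0.005, -0.0, -1.0]]
contact_force: [0.8, -0.4, 0.6]
width: 0.426
```

drive_tool(delta_rot=[[0, 0, 0], [0, 0, 0], [0, 0, 0], [0, 0, 0], [0, 0, 0], [0, 0, 0], [0, 0, 0]], delta_pos=[[0, 0, -0.02], [0, 0, -0.07], [0, 0, -0.14], [0, 0, -0.21], [0, 0, -0.28], [0, 0, -0.34], [0, 0, -0.35]], fingers=[1, 1, 1, 1, 1, 1, 1])

```text
t: 16.33
eef_pos: [541.4, 195.9, 141.2]
ee_rot: [[0.998, 0.06, 0.007], [0.06, -0.998, 0.002], [0.007, -0.002, -1.0]]
contact_force: [1.0, 0.6, -8.1]
width: 0.43
```

Run:
```python
from h import *
print(delta([525,-10,140],np.radians(-0.7)),delta([515.7,-218.9,140],np.radians(-4.89)))
```

```text
(array([-0.0961,  0.6819,  0.0022]), array([-0.001 , -0.0034,  0.0363])) (array([-1.6910e-01,  1.3751e+00,  5.0000e-04]), array([-0.0011, -0.0034,  0.0729]))
```

drive_tool(delta_rot=[[0, -0.001, 0.002], [0, -0.002, 0.006], [0, -0.003, 0.01], [0, -0.003, 0.015], [0, -0.003, 0.02], [0, -0.003, 0.025], [0, -0.003, 0.03], [0, -0.003, 0.035], [0, -0.003, 0.036], [0, -0.003, 0.036]], delta_pos=[[-0.005, 0.03, 0], [-0.014, 0.1, 0], [-0.026, 0.19, 0], [-0.039, 0.28, 0], [-0.052, 0.37, 0], [-0.064, 0.46, 0], [-0.077, 0.55, 0], [-0.088, 0.63, 0], [-0.094, 0.67, 0], [-0.096, 0.68, 0]], fingers=[1, 1, 1, 1, 1, 1, 1, 1, 1, 1])

```text
t: 17.17
eef_pos: [522.7, -13.9, 139.0]
ee_rot: [[1.0, -0.018, -0.004], [-0.018, -1.0, -0.001], [-0.004, 0.001, -1.0]]
contact_force: [-0.2, -0.2, -8.2]
width: 0.429
```

Run:
```python
from h import *
print(delta([515.7,-218.9,100],np.radians(-4.89)))
```

```text
(array([-0.0106,  0.6837,  0.1306]), array([0.0004, 0.0021, 0.0338]))
```

drive_tool(delta_rot=[[0, 0.001, 0.004], [0, 0.002, 0.01], [0, 0.002, 0.016], [0, 0.002, 0.022], [0, 0.002, 0.028], [0, 0.002, 0.034], [0, 0.002, 0.034], [0, 0.002, 0.034], [0, 0.002, 0.034], [0, 0.002, 0.034], [0, 0.002, 0.034], [0, 0.002, 0.034]], delta_pos=[[0, 0.04, 0], [-0.002, 0.12, 0], [-0.004, 0.21, 0], [-0.006, 0.3, 0], [-0.008, 0.39, 0], [-0.01, 0.48, 0], [-0.011, 0.57, 0.02], [-0.011, 0.64, 0.06], [-0.011, 0.675, 0.1], [-0.011, 0.684, 0.13], [-0.011, 0.684, 0.13], [-0.011, 0.684, 0.13]], fingers=[1, 1, 1, 1, 1, 1, 1, 1, 1, 1, 1, 1])

```text
t: 18.17
eef_pos: [515.3, -215.6, 98.8]
ee_rot: [[0.997, -0.083, -0.003], [-0.083, -0.997, 0.003], [-0.003, -0.003, -1.0]]
contact_force: [0.3, 0.4, -8.9]
width: 0.426
```

Run:
```python
from h import *
print(delta([515.7,-218.9,35],np.radians(-4.89)))
cv2.imwrite("pics/s3.png",cv2.resize(np.hstack([ctrl.camera("scene")[150:350,170:400],ctrl.camera("top")[130:330,280:480]]),None,fx=1.8,fy=1.8))
```

```text
(array([0.0031, 0.0116, 0.2127]), array([-0.0015,  0.0017,  0.0013]))
```

View pics/s3.png

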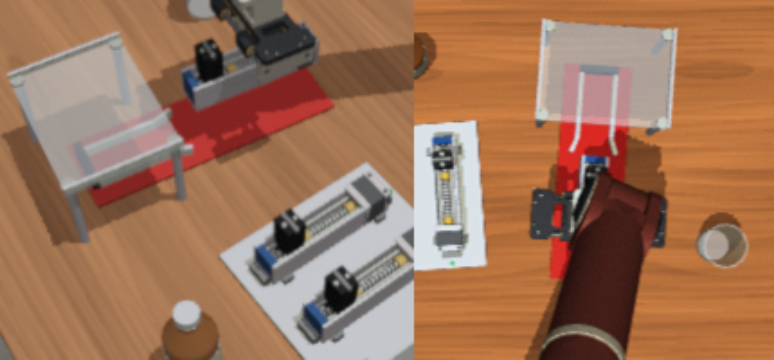

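The drive hangs level above the plate, blue end towards the shelf, in line with the guides (blue at (596,160) in the top half, the guides' mouth at about (575–618,150)).

drive_tool(delta_rot=[[-0.001, 0.001, 0.001], [-0.001, 0.001, 0.001], [-0.001, 0.001, 0.001], [-0.001, 0.001, 0.001], [-0.001, 0.001, 0.001], [-0.001, 0.001, 0.001], [-0.001, 0.001, 0.001]], delta_pos=[[0.003, 0.006, 0.03], [0.003, 0.0116, 0.08], [0.003, 0.0116, 0.13], [0.003, 0.0116, 0.175], [0.003, 0.0116, 0.2], [0.003, 0.0116, 0.207], [0.003, 0.0116, 0.207]], fingers=[1, 1, 1, 1, 1, 1, 1])

```text
t: 18.85
eef_pos: [517.3, -219.0, 37.8]
ee_rot: [[0.997, -0.083, 0.002], [-0.083, -0.997, -0.0], [0.002, 0.0, -1.0]]
contact_force: [0.4, 0.3, -9.0]
width: 0.43
```

drive_tool(delta_rot=[[0, 0, 0], [0, 0, 0]], delta_pos=[[0, 0, 0.005], [0, 0, 0.005]], fingers=[1, 1])

```text
t: 19.02
eef_pos: [518.1, -219.0, 36.9]
ee_rot: [[0.997, -0.083, 0.004], [-0.083, -0.997, -0.001], [0.004, 0.001, -1.0]]
contact_force: [0.3, 0.7, -9.1]
width: 0.426
```

drive_tool(delta_rot=[[0, 0, 0], [0, 0, 0]], delta_pos=[[0, 0, 0.004], [0, 0, 0.004]], fingers=[1, 1])

```text
t: 19.18
eef_pos: [518.7, -219.0, 36.3]
ee_rot: [[0.997, -0.083, 0.005], [-0.083, -0.997, -0.001], [0.005, 0.001, -1.0]]
contact_force: [0.7, -0.3, -8.1]
width: 0.43
```

drive_tool(delta_rot=[[0, -0.003, 0], [0, -0.003, 0], [0, -0.003, 0]], delta_pos=[[-0.002, 0, 0.006], [-0.003, 0, 0.012], [-0.003, 0, 0.014]], fingers=[1, 1, 1])

```text
t: 19.43
eef_pos: [518.7, -219.2, 32.7]
ee_rot: [[0.997, -0.082, 0.001], [-0.082, -0.997, -0.001], [0.001, 0.001, -1.0]]
contact_force: [1.2, -0.9, -1.4]
width: 0.43
```

drive_tool(delta_rot=[[0, -0.002, 0], [0, -0.002, 0]], delta_pos=[[0, 0, 0.005], [0, 0, 0.005]], fingers=[1, 1])

```text
t: 19.6
eef_pos: [518.7, -219.2, 32.5]
ee_rot: [[0.997, -0.083, -0.004], [-0.083, -0.997, -0.001], [-0.004, 0.001, -1.0]]
contact_force: [-2.5, 0.4, 3.7]
width: 0.427
```

drive_tool(delta_rot=[[0, -0.002, 0], [0, -0.002, 0]], delta_pos=[[0, 0, 0.004], [0, 0, 0.004]], fingers=[1, 1])

```text
t: 19.77
eef_pos: [518.7, -219.2, 32.5]
ee_rot: [[0.997, -0.083, -0.007], [-0.083, -0.997, -0.0], [-0.007, 0.001, -1.0]]
contact_force: [-4.3, 2.0, 6.2]
width: 0.429
```

drive_tool(delta_rot=[[0, 0, 0], [0, 0, 0], [0, 0, 0], [0, 0, 0], [0, 0.003, 0], [0, 0.003, 0], [0, 0.003, 0], [0, 0.003, 0], [0, 0.003, 0], [0, 0.003, 0], [0, 0.003, 0]], delta_pos=[[0, 0, -0.001], [0, 0, -0.001], [0, 0, -0.001], [0, 0, -0.001], [0, 0, -0.001], [0, 0, -0.05], [0, 0, -0.12], [-0.06, 0, -0.13], [-0.15, 0, -0.13], [-0.209, 0, -0.13], [-0.209, 0, -0.13]], fingers=[0.25, 0.25, 0.25, 0.25, 0.25, 0.25, 0.25, 0.25, 0.25, 0.25, 0.25])

```text
t: 20.68
eef_pos: [451.7, -213.9, 71.9]
ee_rot: [[0.996, -0.085, -0.007], [-0.085, -0.996, 0.0], [-0.007, 0.0, -1.0]]
contact_force: [0.3, 0.2, -0.0]
width: 0.75
```

Run:
```python
from h import *
# motor centre at bay x -203
u=np.array([.9964,-.0853]);p=np.array([658.5,-231.1])-203*u
print(p,delta([*p,31],np.radians(-4.89)))
I=ctrl.camera("scene")
for x,y in((-134+90,0),(-134-90,0)):
  q=np.array([658.5,-231.1])+x*u; print(proj("scene",[*q,46]))
cv2.imwrite("pics/s4.png",cv2.resize(I[150:290,190:390],None,fx=3.5,fy=3.5,interpolation=cv2.INTER_CUBIC))
```

```text
[ 456.2308 -213.7841] (array([ 0.0159, -0.0016,  0.1361]), array([ 0.0001,  0.0035, -0.0001]))
[[272.70238554 212.59301997]]
[[339.2367105  185.49639352]]
```

View pics/s4.png

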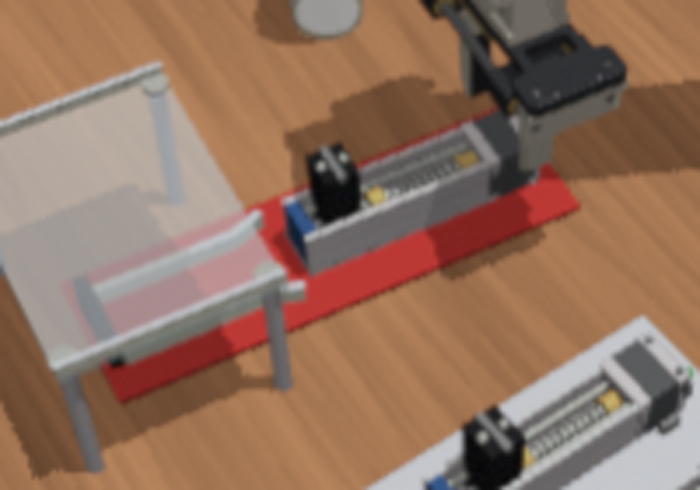

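The drive stands upright on the red plate in front of the shelf and let go, blue end at crop (298,220), with the carriage still forward. Now I take it by the motor.

drive_tool(delta_rot=[[0, 0.0035, 0], [0, 0.0035, 0], [0, 0.0035, 0], [0, 0.0035, 0], [0, 0.0035, 0], [0, 0.0035, 0], [0, 0.0035, 0], [0, 0.0035, 0], [0, 0.0035, 0], [0, 0.0035, 0], [0, 0.0035, 0], [0, 0.0035, 0]], delta_pos=[[0.012, -0.001, 0.02], [0.012, -0.001, 0.06], [0.012, -0.001, 0.1], [0.012, -0.001, 0.128], [0.012, -0.001, 0.136], [0.012, -0.001, 0.136], [0.012, -0.001, 0.136], [0.012, -0.001, 0.136], [0.012, -0.001, 0.136], [0.012, -0.001, 0.136], [0.012, -0.001, 0.136], [0.012, -0.001, 0.136]], fingers=[0.25, 0.25, 0.25, 0.25, 0.3, 0.5, 1, 1, 1, 1, 1, 1], squeeze=30)

```text
t: 21.73
eef_pos: [458.7, -214.3, 31.7]
ee_rot: [[0.996, -0.084, 0.005], [-0.084, -0.996, -0.002], [0.005, 0.001, -1.0]]
contact_force: [0.9, -0.2, 2.6]
width: 0.45
```

Run:
```python
from h import *
s=ctrl.read_state();print(s["eef_pos"],s["ee_rot"],s["contact_force"],s["width"]*93)
u=np.array([.9964,-.0853]);n=np.array([.0853,.9964]);d=np.array(s["eef_pos"])[:2]-[658.5,-231.1]
print(d@u,d@n)
p=np.array([658.5,-231.1])-64*u
print(p,delta([*p,s["eef_pos"][2]+0.5],np.radians(-4.89)))
```

```text
[ 458.70240668 -214.32198002   31.73113529] [[ 0.99642277 -0.08434568  0.00524035]
 [-0.08433818 -0.99643584 -0.00163692]
 [ 0.00535974  0.0011891  -0.99998493]] [ 0.8839301  -0.20527794  2.63657494] 41.841986887975224
-200.5094870849837 -0.3251156020328173
[ 594.7304 -225.6408] (array([ 0.455 , -0.0006,  0.0008]), array([ 0.0006, -0.0027,  0.0005]))
```

drive_tool(delta_rot=[[0, 0, 0], [0, 0, 0], [0, 0, 0], [0, 0, 0], [0, 0, 0], [0, 0, 0]], delta_pos=[[0.01, 0, 0], [0.03, 0, 0], [0.06, 0, 0], [0.09, 0, 0], [0.11, 0, 0], [0.12, 0, 0]], fingers=[1, 1, 1, 1, 1, 1])

```text
t: 22.23
eef_pos: [484.6, -216.3, 31.3]
ee_rot: [[0.996, -0.087, -0.016], [-0.087, -0.996, 0.004], [-0.016, -0.002, -1.0]]
contact_force: [-17.0, 0.9, 15.8]
width: 0.45
```

```bash
cat > q.py <<'E'
from h import *
s=ctrl.read_state()
u=np.array([.9964,-.0853]);n=np.array([.0853,.9964]);d=np.array(s["eef_pos"])[:2]-[658.5,-231.1]
f=np.array(s["contact_force"]);print("tcp bay",d@u,d@n,"F",f[:2]@u,f[:2]@n,f[2])
p=np.array([658.5,-231.1])-64*u
print(delta([*p,31.7],np.radians(-4.89)))
E
python3 q.py
```

```text
tcp bay -174.5808646350471 -0.1366024803262223 F -17.04747809020902 -0.5275276109082713 15.834206412220546
(array([ 0.3685, -0.001 , -0.0074]), array([-0.0012,  0.0082, -0.0008]))
```

drive_tool(delta_rot=[[0, 0.004, 0], [0, 0.008, 0], [0, 0.008, 0]], delta_pos=[[0, 0, -0.004], [0, 0, -0.006], [0, 0, -0.006]], fingers=[1, 1, 1])

```text
t: 22.48
eef_pos: [483.2, -215.8, 32.0]
ee_rot: [[0.996, -0.087, -0.003], [-0.087, -0.996, 0.004], [-0.003, -0.003, -1.0]]
contact_force: [-0.1, 0.3, -8.2]
width: 0.449
```

```bash
python3 q.py
python3 - <<'E'
from h import *
cv2.imwrite("pics/s5.png",cv2.resize(ctrl.camera("scene")[150:290,190:390],None,fx=3.5,fy=3.5,interpolation=cv2.INTER_CUBIC))
E
```

```text
tcp bay -176.0197516735317 0.2508063049753795 F -0.07614939548877253 0.2454716295313543 -8.160106167768879
(array([ 3.734e-01,  1.000e-04, -1.000e-04]), array([-0.0017,  0.0015, -0.001 ]))
```

View pics/s5.png

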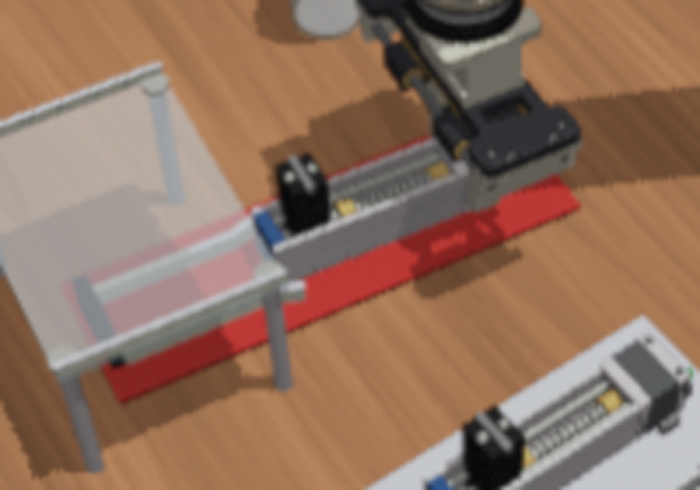

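The drive lies in the mouth of the guides, the carriage still forward at (300,190). The drag came from pressing down; it is now carried lightly. Sliding on.

drive_tool(delta_rot=[[0, 0.001, 0], [0, 0.001, 0], [0, 0.001, 0], [0, 0.001, 0], [0, 0.001, 0], [0, 0.001, 0]], delta_pos=[[0.01, 0, 0], [0.035, 0, 0], [0.07, 0, -0.001], [0.105, 0, -0.001], [0.13, 0, -0.001], [0.14, 0, -0.001]], fingers=[1, 1, 1, 1, 1, 1])

```text
t: 23.03
eef_pos: [528.2, -219.1, 32.2]
ee_rot: [[0.996, -0.085, 0.003], [-0.085, -0.996, 0.003], [0.003, -0.003, -1.0]]
contact_force: [-0.1, 0.7, -7.7]
width: 0.449
```

```bash
python3 q.py
```

```text
tcp bay -130.8177530466183 0.7995074135522187 F -0.12250137381254363 0.7367635147509167 -7.672370667568657
(array([0.2227, 0.0026, 0.0022]), array([-0.0017, -0.0014, -0.0001]))
```

drive_tool(delta_rot=[[0, -0.001, 0], [0, -0.001, 0], [0, -0.001, 0], [0, -0.001, 0], [0, -0.001, 0], [0, -0.001, 0], [0, -0.001, 0], [0, -0.001, 0]], delta_pos=[[0.01, 0.001, 0], [0.035, 0.003, 0], [0.07, 0.003, 0.001], [0.105, 0.003, 0.001], [0.14, 0.003, 0.001], [0.17, 0.003, 0.001], [0.185, 0.003, 0.001], [0.19, 0.003, 0.001]], fingers=[1, 1, 1, 1, 1, 1, 1, 1])

```text
t: 23.7
eef_pos: [585.7, -224.7, 31.7]
ee_rot: [[0.996, -0.085, 0.001], [-0.085, -0.996, 0.003], [0.001, -0.004, -1.0]]
contact_force: [0.3, 0.0, -8.4]
width: 0.451
```

```bash
python3 q.py
```

```text
tcp bay -73.03786673044812 0.1957403592986443 F 0.2966872845879805 0.06519627107625951 -8.365958427140223
(array([0.0301, 0.0007, 0.0002]), array([-0.0018, -0.0006,  0.0002]))
```

drive_tool(delta_rot=[[-0.001, 0, 0], [-0.001, 0, 0], [-0.001, 0, 0], [-0.001, 0, 0]], delta_pos=[[0.006, 0.0005, 0.002], [0.014, 0.0005, 0.003], [0.022, 0.0005, 0.003], [0.026, 0.0005, 0.003]], fingers=[1, 1, 1, 1])

```text
t: 24.03
eef_pos: [591.7, -225.9, 31.5]
ee_rot: [[0.996, -0.086, -0.002], [-0.086, -0.996, 0.001], [-0.002, -0.001, -1.0]]
contact_force: [-6.0, 1.3, 1.8]
width: 0.451
```

drive_tool(delta_rot=[[0, 0, 0], [0, 0, 0], [0, 0, 0]], delta_pos=[[0.005, 0, 0], [0.01, 0, 0], [0.01, 0, 0]], fingers=[1, 1, 1])

```text
t: 24.28
eef_pos: [594.9, -226.4, 31.5]
ee_rot: [[0.996, -0.086, -0.002], [-0.086, -0.996, 0.001], [-0.002, -0.001, -1.0]]
contact_force: [-1.5, -0.2, -3.6]
width: 0.449
```

```bash
python3 q.py
```

```text
tcp bay -63.75178965692474 -0.7206154706678899 F -1.4830127623482705 -0.31428492981733186 -3.631420135967997
(array([-0.0008, -0.0024, -0.0008]), array([-0.0005,  0.0008, -0.0004]))
```

drive_tool(delta_rot=[[0, 0, 0], [0, 0, 0], [0, 0, 0]], delta_pos=[[0.004, 0, 0], [0.008, 0, 0], [0.008, 0, 0]], fingers=[1, 1, 1])

```text
t: 24.53
eef_pos: [597.6, -226.7, 31.5]
ee_rot: [[0.996, -0.086, -0.001], [-0.086, -0.996, 0.001], [-0.001, -0.001, -1.0]]
contact_force: [-2.0, 0.5, -3.4]
width: 0.45
```

drive_tool(delta_rot=[[0, 0, 0], [0, 0, 0], [0, 0, 0]], delta_pos=[[0.004, 0, 0], [0.008, 0, 0], [0.008, 0, 0]], fingers=[1, 1, 1])

```text
t: 24.78
eef_pos: [599.3, -227.0, 31.5]
ee_rot: [[0.996, -0.086, -0.003], [-0.086, -0.996, 0.001], [-0.003, -0.001, -1.0]]
contact_force: [-4.5, 0.7, -1.1]
width: 0.448
```

```bash
python3 q.py
```

```text
tcp bay -59.312118059234166 -0.9561698436494613 F -4.5545531570413935 0.2895792550396643 -1.0809508184118917
(array([-0.0157, -0.0032, -0.0007]), array([-0.0004,  0.0015, -0.0006]))
```

Force is rising near the expected place (−61.5 ±2). Pushing a bit more.

drive_tool(delta_rot=[[0, 0, 0], [0, 0, 0], [0, 0, 0]], delta_pos=[[0.005, 0, 0], [0.01, 0, 0], [0.01, 0, 0]], fingers=[1, 1, 1])

```text
t: 25.03
eef_pos: [599.4, -227.0, 31.5]
ee_rot: [[0.996, -0.087, -0.009], [-0.087, -0.996, 0.003], [-0.01, -0.002, -1.0]]
contact_force: [-8.9, 1.3, 2.0]
width: 0.45
```

drive_tool(delta_rot=[[0, 0, 0], [0, 0, 0], [0, 0, 0]], delta_pos=[[0.005, 0, 0], [0.01, 0, 0], [0.01, 0, 0]], fingers=[1, 1, 1])

```text
t: 25.28
eef_pos: [599.5, -227.2, 31.5]
ee_rot: [[0.996, -0.087, -0.016], [-0.087, -0.996, 0.004], [-0.016, -0.002, -1.0]]
contact_force: [-10.1, 1.6, 1.9]
width: 0.452
```

```bash
python3 q.py
python3 - <<'E'
from h import *
cv2.imwrite("pics/s6.png",cv2.resize(np.hstack([ctrl.camera("scene")[150:290,170:350],ctrl.camera("top")[120:260,320:450]]),None,fx=2.5,fy=2.5,interpolation=cv2.INTER_CUBIC))
E
```

```text
tcp bay -59.10651360914122 -1.141023993014367 F -10.219998480091276 0.753379489510681 1.9329695867291978
(array([-0.0163, -0.0038, -0.0004]), array([-0.0011,  0.0079, -0.0007]))
```

View pics/s6.png

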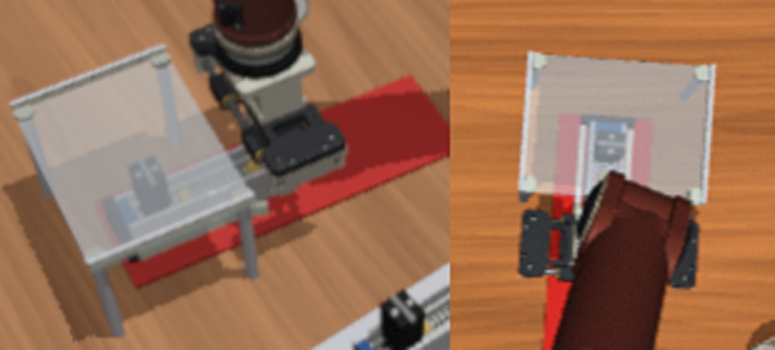

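The position stopped while the force rose to 10 N. The picture shows the blue end against the black stop, at (608,125) in the top half, and the carriage still forward. Levelling with slight forward pressure, then releasing.

drive_tool(delta_rot=[[0, 0.004, 0], [0, 0.007, 0], [0, 0.007, 0]], delta_pos=[[0.006, 0.002, 0.002], [0.008, 0.002, 0.002], [0.008, 0.002, 0.002]], fingers=[1, 1, 1])

```text
t: 25.63
eef_pos: [599.6, -227.2, 31.5]
ee_rot: [[0.996, -0.086, -0.007], [-0.086, -0.996, 0.004], [-0.007, -0.004, -1.0]]
contact_force: [-6.9, 2.7, 2.9]
width: 0.447
```

```bash
python3 q.py
```

```text
tcp bay -59.02989692680127 -1.1798648301462273 F -7.145200053249503 2.082006186190573 2.911050037896362
(array([-0.0166, -0.0039, -0.0006]), array([-0.0018,  0.0035, -0.0006]))
```

drive_tool(delta_rot=[[0, 0, 0], [0, 0, 0], [0, 0, 0], [0, 0, 0], [0, 0, 0], [0, 0, 0], [0, 0, 0], [0, 0, 0], [0, 0, 0], [0, 0, 0], [0, 0, 0], [0, 0, 0]], delta_pos=[[0.002, 0, 0], [0.002, 0, 0], [0.002, 0, 0], [0.002, 0, 0], [0, 0, 0], [0, 0, -0.03], [-0.01, 0, -0.09], [-0.05, 0, -0.16], [-0.12, 0, -0.24], [-0.2, 0, -0.32], [-0.28, 0, -0.4], [-0.3, 0, -0.42]], fingers=[0.25, 0.25, 0.25, 0.25, 0.25, 0.25, 0.25, 0.25, 0.25, 0.25, 0.25, 0.25])

```text
t: 26.63
eef_pos: [509.1, -221.4, 162.4]
ee_rot: [[0.996, -0.089, -0.003], [-0.089, -0.996, 0.002], [-0.003, -0.001, -1.0]]
contact_force: [0.2, -0.9, -0.3]
width: 0.752
```

drive_tool(delta_rot=[[0, 0, 0], [0, 0, 0], [0, 0, 0], [0, 0, 0], [0, 0, 0], [0, 0, 0], [0, 0, 0], [0, 0, 0]], delta_pos=[[0, 0.08, 0], [0, 0.18, 0], [0, 0.3, -0.05], [0, 0.42, -0.1], [0, 0.54, -0.1], [0, 0.62, -0.1], [0, 0.66, -0.1], [0, 0.66, -0.1]], fingers=[0, 0, 0, 0, 0, 0, 0, 0])

```text
t: 27.3
eef_pos: [490.3, -422.1, 191.5]
ee_rot: [[0.996, -0.094, -0.004], [-0.094, -0.996, -0.0], [-0.004, 0.001, -1.0]]
contact_force: [0.3, -0.0, 0.3]
width: 1.0
```

Run:
```python
from h import *
I=ctrl.camera("top");S=ctrl.camera("scene")
u=np.array([.9964,-.0853]);o=np.array([658.5,-231.1])
# motor rear/dark in top; blue of placed drive
h=cv2.cvtColor(I,cv2.COLOR_BGR2HSV)
b=((h[...,0]>95)&(h[...,0]<130)&(h[...,1]>60)).astype(np.uint8)
nn,_,st,ce=cv2.connectedComponentsWithStats(b)
for i in range(1,nn):
    if st[i,4]>8 and 200<ce[i][0]<420 and 140<ce[i][1]<300:
        d=plane("top",ce[i],44)[0]-o; print(st[i],ce[i],d@u)
print("stop/blue expected px",proj("top",[*(o+95*u),46]),"rear",proj("top",[*(o-85*u),48]))
A=cv2.resize(I[150:265,335:435],None,fx=4,fy=4,interpolation=cv2.INTER_CUBIC)
B=cv2.resize(S[120:400,150:470],(526,460))
cv2.imwrite("pics/e.png",cv2.resize(np.hstack([A[:460],B]),(780,390)))
s=ctrl.read_state();print(s["contact_force"],s["eef_pos"],s["t"])
```

```text
[379 169   9   3  20] [382.65 170.35] 90.08673426338437
[290 206  11   5  45] [295.04444444 207.64444444] -34.920791421387726
[257 208  11   5  50] [262.06 210.04] -48.7319542622054
stop/blue expected px [[383.22313239 168.53736024]] rear [[378.83543849 231.39929505]]
[-0.31013946  1.85434798  0.06492628] [ 492.40396529 -416.78383734  191.42206799] 27.4
```

View pics/e.png

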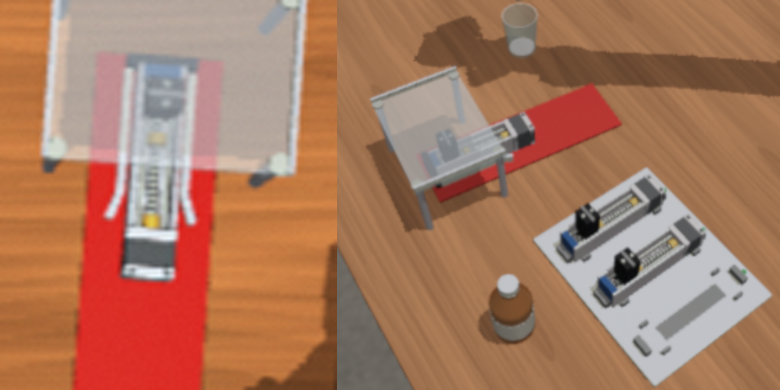

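```bash
python3 -c "
from bench import ctrl
print(ctrl.close_job())"
```

```text
the job is handed in; nothing more can be done
None
```

Drive c had the worn coupling. It is now under the shelf, fully home against the stop, and the job was handed in at about 27 s of the 67 s allowed.

- **Finding the loose one:** I rocked the carriages with a 5 N grip, and force along the screw axis stayed below 6 N, well under the screw's 14 N. Drives a and b met resistance after about 3 mm, including their play in the bay. Drive c's carriage travelled about 8 to 9 mm.
- **Moving it:** I rocked c fully out and back, then drew it out again and left it so. I lifted it by its middle, put it down and let go on the red plate, then took it by the motor and slid it in. The position stopped changing while the force rose to 10 N.
- **Pressing while sliding:** early in the slide I pressed down too hard, with about 17 N of drag and 16 N on the plate. I eased off and carried the drive's weight over the plate for most of the way, setting it down for the last 12 mm.
- **Last checks:**
  - The blue end sits against the black stop, its centre about 90 mm into the bay with the stop face at 95.
  - In the last picture the carriage still looks drawn out, but I did not measure the gap after the slide.
  - Drives a and b, the amber bottle and the beaker look unmoved, and the gripper is clear. The wash bottle was outside that picture; the arm never went near it.

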